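Release a glue stick from the lever dispenser and ease its lid shut

ROBOT

A 6-joint arm with a two-finger parallel gripper is mounted at the origin on a cart in front of the work surface, level with it; the furniture and walls round the work are solid. World frame = base frame: x ahead of the robot, y to its left, z up, the work surface at z = 0. Lengths are in m, angles in rad, forces in N, time in s.
With the tool pointing down it reaches from about 0.4 to 0.825 m from the base axis. Payload 7 kg.
Tool frame: the origin (TCP) lies midway between the tips of the shut fingers; the grasp point (between the pads) lies arm.hold_point_z behind it (arm.hold_point_z is the distance from the TCP to the grasp point, in m); z points along the fingers, y is the line along which they close (so a half turn about z gives the same grasp; the last joint's range is limited). The gripper opens to 88 mm and grips with 3 to 60 N. Pads are 19 mm wide; open, the fingers measure 130 mm over their backs; the gripper's body (78 mm by 193 mm) begins 47 mm behind the grasp point.
Start: joints at [-1.058, 0.359, 0.012, 0, -1.224, -0.288], TCP at [0.15, -0.658, 0.227] pointing down, gripper open.
Joint ranges: [-3.07, 3.07], [-1.43, 2.12], [-1.02, 1.25], [-3.03, 1.67], [-3.05, -0], [-3.03, 3.03]. Speed limits (rad/s): [2.39, 2.39, 3.01, 3.14, 3.14, 3.14].

INTERFACE

Orientations are given as [roll, pitch, yaw] about the fixed x, y, z axes, in that order (R = Rz(yaw) Ry(pitch) Rx(roll)).
In Python, from station import arm gives the robot as it stands.
- The arm moves only by the shell command python3 -m crank 'ROWS' [OPENING] [FORCE]. ROWS is JSON, a list that holds one entry, the list of rows, each a list of 4 numbers: the shift along the tool's x, y, z in units of 25 mm (1.0 is 25 mm), then the turn about the tool's z in units of 5 degrees (1.0 is 5 degrees). A call has 1 to 12 rows; each row is the pose to reach, as a shift and turn from the pose commanded when the call began, along the tool's axes at that moment; what a row does not reach only later rows make up. A row lasts 1/8 s, in which the tool goes at most 62.5 mm and 10.7 degrees, less where a joint would pass 70% of its speed; a pose out of reach is approached as far as the arm can. A call with a gripper value outside its range is refused whole. OPENING is the closure, from 0 (fully open) to 1 (shut), set as the call begins (- or left out, the last holds). The fingers move at their own pace and stop on an object; FORCE is the grip in N (left out, the last holds). Time passes only in rows, so rows that repeat a pose let the fingers close. It gives the time, the measured TCP pose, the force, the opening and the grip force at its end, in the units of the state.
- arm.get_state(): the state, without advancing time (a new reading comes with each control period).
- arm.grab_frame(name): name is "scene" or "top"; returns (picture, depth): 480x640x3 uint8, red, green, blue; 480x640 float32, m along the optical axis (not along the pixel's ray), 0 where there is no reading.
- arm.get_calibration(name): a dict with "mtx" (3x3 intrinsics, pixels), "R" (3x3) and "t" (3): a world point X has camera coordinates R X + t. Camera axes: x right, y down, z forward; pixel columns grow to the right and rows downward; lengths in m; the calibration is good to about 2 mm. A picture is of the moment at which its call begins. get_calibration takes no time and is no camera call.
- arm.job_done(): hands the job in; it is judged then, once.
Trained networks look in the newest picture that a camera, given by its name, has taken for a name from the list of things; names that differ only in an ending like _2 or _b are one class to them, and where a whole thing is asked for, a point or a joint stands for the part that bears it (a point fixed in the world has none). Each returns a list of dicts, best first, with "score" (0 to 1); they miss things now and then, are a little off and sometimes report something else, mostly with a low value. They report only what shows in the picture. A call takes as long as a camera call.
- arm.recognise(thing, camera): "extent" ([left, top, width, height] in pixels, round what is visible of it).
- arm.trace(thing, camera): "mask" (480x640 bool, what is visible of it) and "extent" ([left, top, width, height] in pixels, round what is visible of it).
The state is a dict: "t": time; "q": joint angles; "qd": joint speeds; "joint_efforts": joint torques, N m; "eef_pos": TCP position; "ee_rot": TCP orientation; "force": force on the tool from outside, world axes, zero at the start; "moment": the same for the moment, N m; "width": finger opening in m; "gripper_force": force on a finger pad.
Only numpy, scipy, OpenCV 4.12 (cv2) and the standard library are available. Lean on these libraries where they do the work, as an engineer would, in place of code of your own. Each camera call takes 0.05 s, during which the arm holds its last target. There are 200 camera calls.

TASK

Press the pad of the blue dispenser's lever all the way down from above, without forcing it at its stop, so that its clear lid swings fully open and the glue stick rolls out into the tray in front; then let the lever rise slowly under your finger, so that the spring-driven lid closes gently and never slams, and move away. Touch neither the glue sticks nor the grey dispenser, pick nothing up, and leave everything else on the desk where it is.

Things in the scene. Friction and masses are not known exactly. Their poses are not given: they have to be found in the camera images.
- dispenser_blue: blue dispenser, fixed to the desk, 206 long (x) x 112 wide (y) x 118 mm high; origin at its underside, x to its back, z up; lever on its +y side. Open-topped hopper x = -8 to 114 mm, mouth at x = 0; in front the tray (black floor), x = -88 to 0, walls 34 mm high, sloping to the front lip, where a stick rests with its middle near x = -75, z = 22 mm. Turned up to 0.5 rad
- dispenser_grey: grey dispenser, the same in shape and frame as the blue one, also holding a glue stick; to be left alone
- lid_blue (a joint): blue dispenser's clear lid, hinged at its top edge (106 mm above the desk) across the mouth: 0 = shut, about 1.0 rad = fully open, swung out over the tray. Geared to the lever, it turns 3.125 times as far. No damper: if the lever is let go, the spring slams it; closing faster than 1.5 rad/s (pad rising faster than about 65 mm/s) is a slam
- lid_grey (a joint): the same for the grey dispenser's lid
- lever_blue: blue dispenser's lever: steel arm on the dispenser's +y side reaching forward from its pivot to a flat pad; the pivot (this origin) lies at x = 45, y = +60, z = 90 mm in the dispenser's frame. The lever turns 0.32 rad downwards to its stop; a spring returns it: about 2 N at the pad to start, about 5.5 N at the stop; over 35 N is forcing it
- lever_blue_pad (a point): centre of the upper face of the blue lever's pad, 34 (x) x 36 mm (y), about 8 mm thick, blue with a black rubber facing. With the lever up it lies at x = -94, y = +102, z = 119 mm in the dispenser's frame; it goes down about 45 mm, nearly straight (x stays within 4 mm), while tilting from 0.16 rad front-up to 0.16 rad front-down
- lever_grey_pad (a point): the same for the grey dispenser's lever
- glue_blue_mid (a point): middle of the glue stick in the blue dispenser (white barrel, red cap, 26 mm diameter, 92 mm long), lying across the hopper behind the lid
- glue_grey_mid (a point): middle of the like glue stick in the grey dispenser
- glue_blue: the same stick's body; origin at the middle of its bottom end, z along the stick to its cap
- glue_grey: the like for the stick in the grey dispenser
- tape_roll: bystander: roll of brown tape, 92 x 90 x 48 mm, origin at its underside; behind the dispensers; leave alone
- eraser: bystander: blue and white eraser, 20 x 42 x 13 mm, in front of the dispensers; leave alone
- marker_black: bystander: black marker lying, 18 x 129 x 16 mm, in front of the dispensers; leave alone

How it is judged:
By the outcome, as a careful person would: the job done as asked, in the order asked, and still so for the second after the job is handed in, with the robot touching nothing.
It also fails if it takes over 38 s, if anything falls off the work surface, if the arm or the gripper's body presses on something with over 40 N, if the wrist force passes 120 N, or if a joint passes its speed limit or range.

## Working session

There is one attempt and no reset: what is moved stays moved. The work goes in short steps, Python scripts to look and compute and a shell command to move; the robot and the scene stay as the last step left them, time stands still between calls to the robot, and variables do not carry over. Pictures are saved under pics/ and viewed, at most 10 in all, crops included, and the job is handed in when it is done.

```bash
mkdir -p pics
cat > h.py <<'E'
from station import arm
import numpy as np, cv2
def pts(name,depth,mask):
    c=arm.get_calibration(name);K,R,t=[np.array(c[k]) for k in("mtx","R","t")]
    v,u=np.nonzero(mask&(depth>0));z=depth[v,u]
    P=np.c_[(u-K[0,2])*z/K[0,0],(v-K[1,2])*z/K[1,1],z]
    return (P-t)@R
E
python3 - <<'E'
from h import *
s=arm.get_state();print(s["t"],s["eef_pos"],s["ee_rot"],s["width"],arm.hold_point_z)
ims=[]
for n in("scene","top"):
    im,d=arm.grab_frame(n);np.save(n+"_d.npy",d);np.save(n+"_im.npy",im)
    cv2.imwrite(f"pics/{n}0.png",im[...,::-1])
    for th in("dispenser_blue","lever_blue_pad","glue_blue_mid","dispenser_grey"):
        for r in arm.trace(th,n)[:2]:
            P=pts(n,d,r["mask"]);print(n,th,round(r["score"],2),r["extent"],np.median(P,0).round(3),P.min(0).round(3),P.max(0).round(3))
            np.save(f"m_{n}_{th}.npy",r["mask"]) if r["score"]>.5 else 0
E
```

```text
0.0 [ 0.15034073 -0.65753548  0.22560896] [ 3.13993207e+00 -1.30461080e-04 -2.91691138e+00] 0.08761324700523815 0.0188
scene dispenser_blue 0.85 [339.2, 184.4, 80.0, 113.9] [0.646 0.183 0.069] [ 0.496  0.118 -0.001] [0.717 0.325 0.13 ]
scene lever_blue_pad 0.59 [390.2, 184.1, 28.1, 62.9] [0.544 0.284 0.116] [ 0.408  0.237 -0.   ] [0.683 0.41  0.13 ]
scene glue_blue_mid 0.52 [365.3, 234.4, 33.4, 17.4] [0.611 0.198 0.067] [0.587 0.131 0.042] [0.649 0.244 0.12 ]
scene dispenser_grey 0.98 [223.6, 277.8, 76.9, 141.3] [ 0.76  -0.19   0.063] [ 0.593 -0.262 -0.003] [ 0.833 -0.066  0.129]
top dispenser_blue 0.9 [183.1, 172.2, 104.3, 103.9] [0.601 0.202 0.058] [ 0.495  0.122 -0.005] [0.745 0.355 0.132]
top lever_blue_pad 0.76 [182.9, 188.5, 48.0, 84.2] [0.537 0.292 0.116] [ 0.498  0.242 -0.002] [0.693 0.358 0.132]
top glue_blue_mid 0.79 [232.0, 218.0, 40.5, 10.0] [0.609 0.193 0.07 ] [0.6   0.149 0.061] [0.619 0.236 0.076]
top glue_blue_mid 0.67 [184.7, 172.8, 103.1, 103.9] [0.6   0.202 0.058] [ 0.495  0.123 -0.002] [0.731 0.329 0.132]
top dispenser_grey 0.76 [371.9, 121.0, 86.6, 104.0] [ 0.712 -0.189  0.059] [ 0.61  -0.286 -0.008] [ 0.871 -0.062  0.131]
```

View pics/top0.png

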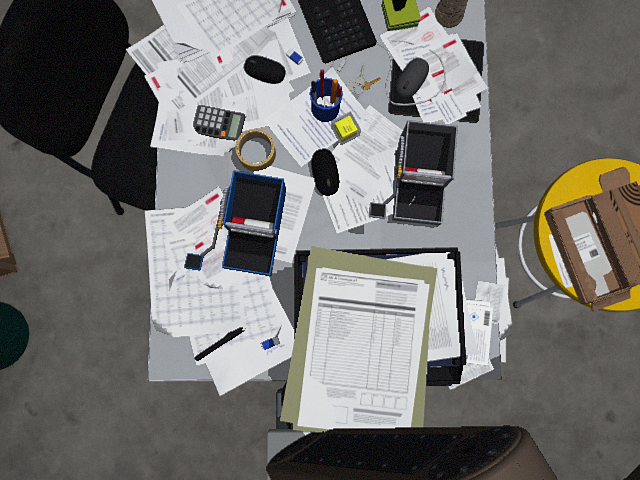

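View pics/scene0.png

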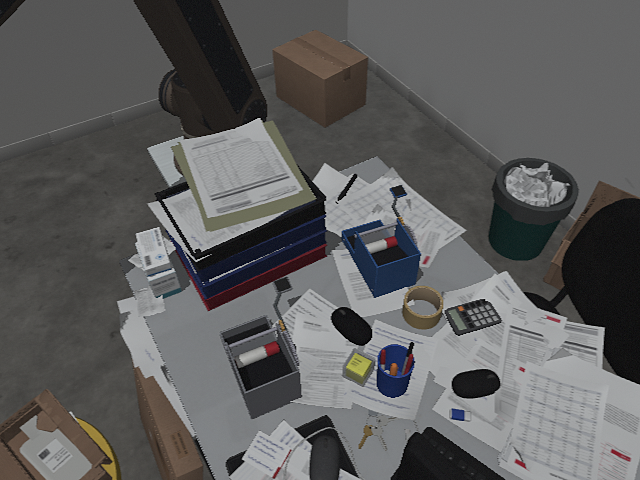

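Run:
```python
from h import *
for n in("scene","top"):
    d=np.load(n+"_d.npy");m=np.load(f"m_{n}_lever_blue_pad.npy")
    P=pts(n,d,m);Q=P[(P[:,2]>.1)&(P[:,2]<.135)]
    (c,sz,a)=cv2.minAreaRect(Q[:,:2].astype(np.float32));print(n,c,sz,a)
    # pad: front part
    D=pts(n,d,np.load(f"m_{n}_dispenser_blue.npy"));D=D[(D[:,2]>.015)]
    print(cv2.minAreaRect(D[:,:2].astype(np.float32)))
    F=Q[Q[:,0]<Q[:,0].min()+.05];print(np.c_[F].mean(0),len(F),F.min(0),F.max(0))
```

```text
scene (0.5863428115844727, 0.27103191614151) (0.0437493696808815, 0.19604083895683289) 61.77425003051758
((0.6016567945480347, 0.2214517593383789), (0.17678222060203552, 0.22967202961444855), 80.39826202392578)
[0.52239214 0.30369514 0.11639717] 182 [0.49809556 0.26816814 0.10636784] [0.5473964  0.32754084 0.12378026]
top (0.5870124697685242, 0.27387142181396484) (0.0429992750287056, 0.198334202170372) 62.08913040161133
((0.6003610491752625, 0.2248293161392212), (0.17781026661396027, 0.22770236432552338), 80.1348876953125)
[0.52028198 0.30659232 0.11692703] 319 [0.49839939 0.27091269 0.10068761] [0.5480374  0.33082082 0.12562644]
```

The top view shows the blue dispenser at about (250,222), its pad at (193,261), and a tall tray stack at about (380,340) near the robot. The scene view agrees, with the pad at (399,192). Next I'll refine the pad position and yaw, and get the obstacle heights.

Run:
```python
from h import *
d=np.load("top_d.npy")
full=np.ones_like(d,bool)
c=arm.get_calibration("top");print(np.array(c["mtx"]).round(1).tolist(),(-np.array(c["R"]).T@np.array(c["t"])).round(3))
def box(l,t,r,b):
    m=np.zeros_like(d,bool);m[t:b,l:r]=1;return m
P=pts("top",d,box(182,248,206,274));Q=P[P[:,2]>.09]
print("pad",len(Q),Q.mean(0),cv2.minAreaRect(Q[:,:2].astype(np.float32)),Q.min(0),Q.max(0))
f=np.linalg.lstsq(np.c_[Q[:,:2],np.ones(len(Q))],Q[:,2],rcond=None)[0];print("plane",f)
P=pts("top",d,box(215,165,295,280));B=P[(P[:,2]>.02)&(P[:,1]<.262)]
print("body",cv2.minAreaRect(B[:,:2].astype(np.float32)))
B=P[(P[:,2]>.108)&(P[:,1]<.262)];print("rim",cv2.minAreaRect(B[:,:2].astype(np.float32)))
G=pts("top",d,np.load("m_top_glue_blue_mid.npy"))
g=P=pts("top",d,box(260,240,470,400));S=g[g[:,2]>.03];print("stack",S.min(0),S.max(0))
A=pts("top",d,full);A=A[(A[:,2]>.13)&(A[:,0]>.05)&(A[:,0]<1.0)&(abs(A[:,1])<.6)]
print("tall",[ (A[(A[:,1]>y)&(A[:,1]<y+.1)][:,[0,2]].max(0).round(3).tolist(),round(y,1)) for y in np.arange(-.6,.6,.1) if ((A[:,1]>y)&(A[:,1]<y+.1)).any()])
im=np.load("top_im.npy")[150:300,160:310];cv2.imwrite("pics/crop.png",cv2.resize(im,None,fx=4,fy=4,interpolation=0)[...,::-1])
```

```text
[[585.1, 0.0, 323.6], [0.0, 585.1, 235.7], [0.0, 0.0, 1.0]] [0.386 0.057 1.352]
pad 289 [0.51788788 0.30933238 0.11766725] ((0.5223288536071777, 0.3093927800655365), (0.037147969007492065, 0.04559412598609924), 78.65438079833984) [0.49839939 0.28749896 0.10710128] [0.54122499 0.33082082 0.12562644]
plane [-0.14120742  0.05587989  0.1735114 ]
body ((0.6130445599555969, 0.17855240404605865), (0.2808348536491394, 0.1668495088815689), 0.028750048950314522)
rim ((0.5910393595695496, 0.18350672721862793), (0.261546790599823, 0.15237213671207428), 9.020712852478027)
stack [ 0.24430212 -0.28204206  0.03005776] [0.57484945 0.17898314 0.23269098]
tall [([0.229, 0.684], np.float64(-0.4)), ([0.537, 0.706], np.float64(-0.3)), ([0.773, 0.823], np.float64(-0.2)), ([0.895, 0.823], np.float64(-0.1)), ([0.933, 0.627], np.float64(-0.0)), ([0.316, 0.342], np.float64(0.1)), ([0.653, 0.132], np.float64(0.2))]
```

View pics/crop.png

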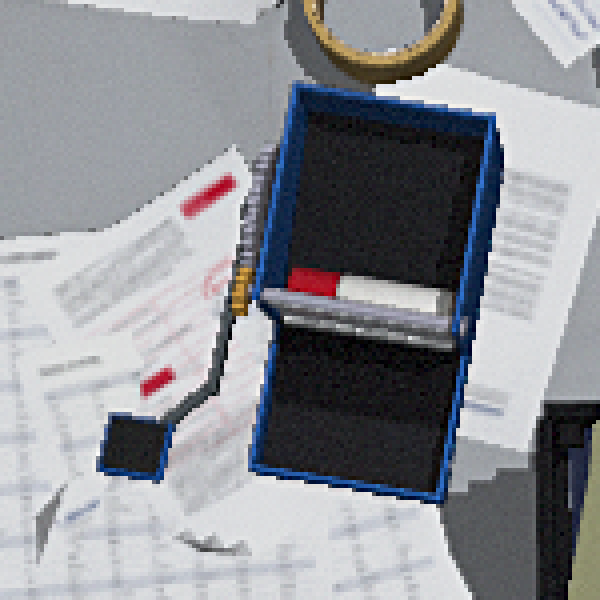

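Found the pad at about (0.518, 0.309, 0.118) and the dispenser yaw at about -9.5°. In the crop the pad is at (135,447) and the lid strip at (365,318). I'll go round over the stack with the fingers shut.

```bash
python3 -m crank '[[[0,0,-2,0],[0,0,-4,0],[-2,1.4,-4,0],[-4,2.8,-4,0.5],[-6,4.3,-4,1],[-8,5.8,-4,1.5],[-10,7.3,-4,2],[-12,8.7,-4,2.5],[-14,10.2,-4,3],[-16,11.6,-4,3.5],[-18,13,-4,4],[-19.7,14.3,-4,4.5]]]' 1 20
cat > to.py <<'E'
from h import *
from scipy.spatial.transform import Rotation as Ro
import sys
s=arm.get_state();R=Ro.from_euler("xyz",s["ee_rot"]).as_matrix();p=np.array(s["eef_pos"])
g=np.array([float(a) for a in sys.argv[1:4]])
print(s["t"],p.round(4),"y axis deg",np.degrees(np.arctan2(R[1,1],R[0,1])),"units",(R.T@(g-p)/.025).round(2),"q",np.round(s["q"],2),np.round(s["force"],2),s["width"])
E
python3 to.py .518 .309 .25
```

```text
t: 2.0
eef_pos: [0.5521, -0.1978, 0.3268]
ee_rot: [3.142, 0.001, 2.973]
force: [1.1, -1.5, 0.4]
width: 0.0006
gripper_force: 0.0
2.0 [ 0.5521 -0.1978  0.3268] y axis deg 80.33700705198706 units [ 4.75 19.75  3.07] q [-0.01  0.16 -0.02  0.   -1.38 -1.73] [ 1.11 -1.46  0.45] 0.0006456599425714307
```

```bash
python3 -m crank '[[[0.5,2,0,0],[1,4,0,0],[1.5,6,0,0],[2,8,0,0],[2.4,10,0,0],[2.9,12,0,0],[3.4,14,0.5,0],[3.9,16,1.5,0],[4.3,18,2.5,0],[4.75,19.75,3,0],[4.75,19.75,4,0],[4.75,19.75,4,0]]]'
python3 to.py .518 .309 .15
python3 - <<'E'
from h import *
out=[]
for n,b in(("scene",(130,280,330,480)),("top",(180,300,160,310))):
    im,d=arm.grab_frame(n);out.append(cv2.resize(im[b[0]:b[1],b[2]:b[3]],(400,400)))
cv2.imwrite("pics/app.png",np.hstack(out)[...,::-1])
E
```

```text
t: 3.5
eef_pos: [0.5152, 0.3066, 0.2246]
ee_rot: [-3.138, -0.002, 2.974]
force: [-0.4, 1.2, 0.4]
width: 0.0007
gripper_force: 0.0
3.5 [0.5152 0.3066 0.2246] y axis deg 80.42189772630945 units [-0.1   0.12  2.98] q [ 0.86  0.24 -0.16 -0.   -1.17 -2.6 ] [-0.43  1.24  0.4 ] 0.0006665066380046917
```

View pics/app.png

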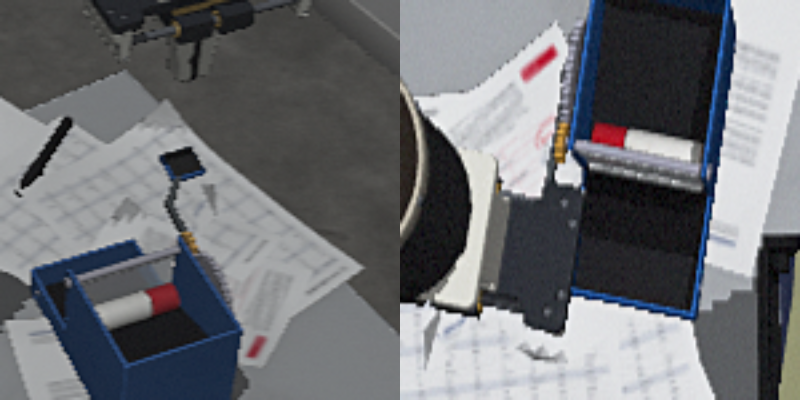

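The scene half shows the shut fingers directly over the pad at (182,163). The top half shows the gripper body clear of the hopper. Going down to just above the pad.

```bash
python3 -m crank '[[[-0.1,0.1,1,0],[-0.1,0.1,2,0],[-0.1,0.1,3,0],[-0.1,0.1,3.5,0],[-0.1,0.1,3.8,0],[-0.1,0.1,3.8,0],[-0.1,0.1,3.8,0]]]'
python3 to.py .518 .309 .118
```

```text
t: 4.47
eef_pos: [0.5197, 0.3093, 0.1325]
ee_rot: [3.141, 0.001, 2.974]
force: [-0.7, 0.1, -0.3]
width: 0.0004
gripper_force: 0.0
4.475 [0.5197 0.3093 0.1325] y axis deg 80.38481892858579 units [ 0.06 -0.02  0.58] q [ 0.86  0.32 -0.27  0.   -0.98 -2.6 ] [-0.66  0.09 -0.27] 0.00042597566691797314
```

```bash
python3 -m crank '[[[0.05,0,0.15,0],[0.05,0,0.3,0],[0.05,0,0.45,0],[0.05,0,0.6,0],[0.05,0,0.75,0],[0.05,0,0.9,0],[0.05,0,1.05,0],[0.05,0,1.2,0],[0.05,0,1.35,0],[0.05,0,1.5,0],[0.05,0,1.6,0],[0.05,0,1.6,0]]]'
python3 to.py .518 .309 .073
python3 - <<'E'
from h import *
im,d=arm.grab_frame("scene");cv2.imwrite("pics/mid.png",cv2.resize(im[130:310,310:490],(540,540))[...,::-1])
E
```

```text
t: 5.98
eef_pos: [0.5179, 0.3092, 0.0915]
ee_rot: [-3.142, -0.0, 2.974]
force: [-2.8, 1.0, 4.4]
width: 0.0003
gripper_force: 1.9
5.975 [0.5179 0.3092 0.0915] y axis deg 80.38345480143624 units [-0.01 -0.01  0.74] q [ 0.86  0.36 -0.32 -0.   -0.89 -2.6 ] [-2.82  0.97  4.37] 0.000287078625809043
```

View pics/mid.png

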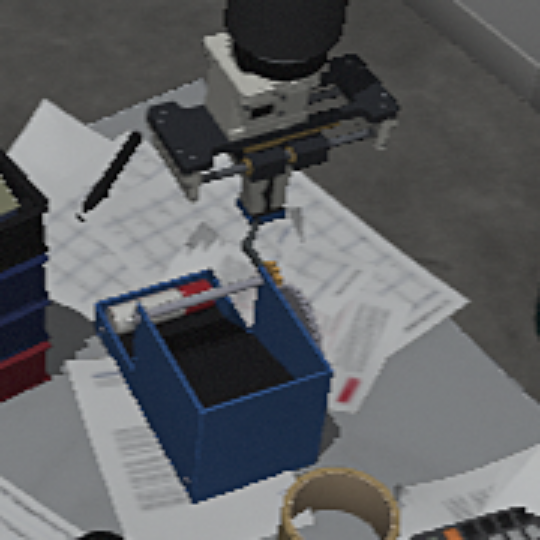

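The fingers are centred on the pad at (263,210), the lid is part open and the stick is already moving at (160,300). The force is normal, so I'll continue towards the stop.

```bash
python3 -m crank '[[[0,0,0.12,0],[0,0,0.24,0],[0,0,0.36,0],[0,0,0.48,0],[0,0,0.56,0],[0,0,0.62,0],[0,0,0.62,0]]]'
python3 to.py .518 .309 .073
```

```text
t: 6.9
eef_pos: [0.5187, 0.3092, 0.0763]
ee_rot: [3.141, 0.001, 2.974]
force: [1.3, -0.2, 6.2]
width: 0.0001
gripper_force: 2.6
6.9 [0.5187 0.3092 0.0763] y axis deg 80.38703608151498 units [ 0.03 -0.01  0.13] q [ 0.86  0.38 -0.34  0.   -0.86 -2.6 ] [ 1.26 -0.22  6.19] 0.00012337899446751934
```

Spring force only, so the stop isn't reached yet. I'll creep down in sub-millimetre steps.

```bash
python3 -m crank '[[[0,0,0.03,0],[0,0,0.05,0],[0,0,0.05,0]]]' | grep -E 'pos|force: \['; python3 -m crank '[[[0,0,0.02,0],[0,0,0.04,0],[0,0,0.04,0]]]'| grep -E 'pos|force: \['
```

```text
eef_pos: [0.5188, 0.3093, 0.0752]
force: [1.3, -1.3, 6.5]
eef_pos: [0.5189, 0.3092, 0.0747]
force: [0.1, -2.2, 10.0]
```

```bash
python3 -m crank '[[[0,0,0.02,0],[0,0,0.02,0]]]' | grep -E 'pos|force: \[|t:'
python3 - <<'E'
from h import *
im,d=arm.grab_frame("scene");cv2.imwrite("pics/down.png",cv2.resize(im[130:310,310:490],(540,540))[...,::-1])
for r in arm.trace("glue_blue_mid","scene")[:1]:
    P=pts("scene",d,r["mask"]);print(r["score"],r["extent"],np.median(P,0))
E
```

```text
t: 7.9
eef_pos: [0.5189, 0.3092, 0.0745]
ee_rot: [3.141, 0.002, 2.974]
force: [-0.9, -3.0, 12.1]
0.54 [343.2, 229.9, 31.6, 14.8] [0.52304784 0.16894697 0.02843791]
```

View pics/down.png

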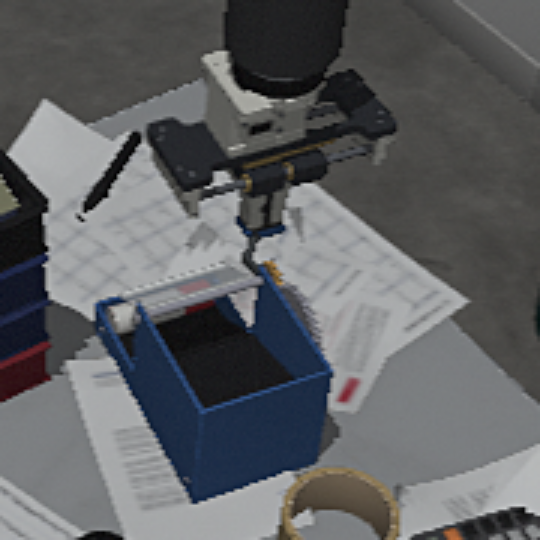

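The lever is at its stop with 12 N, the lid is fully open, and the stick is in the tray at the lip (x=0.523, against 0.52 expected). Now I'll let it rise slowly, at about 16–20 mm/s.

```bash
python3 -m crank '[[[0,0,-0.06,0],[0,0,-0.14,0],[0,0,-0.22,0],[0,0,-0.3,0],[0,0,-0.38,0],[0,0,-0.46,0],[0,0,-0.54,0],[0,0,-0.62,0],[0,0,-0.7,0],[0,0,-0.78,0],[0,0,-0.86,0],[0,0,-0.94,0]]]' | grep -E 'pos|force: \[|t:'
python3 -m crank '[[[0,0,-0.08,0],[0,0,-0.16,0],[0,0,-0.24,0],[0,0,-0.32,0],[0,0,-0.4,0],[0,0,-0.48,0],[0,0,-0.56,0],[0,0,-0.64,0],[0,0,-0.7,0],[0,0,-0.76,0],[0,0,-0.82,0],[0,0,-0.88,0]]]' | grep -E 'pos|force: \[|t:'
```

```text
t: 9.5
eef_pos: [0.5181, 0.3092, 0.097]
ee_rot: [3.141, 0.0, 2.974]
force: [1.7, 1.0, 2.7]
t: 11.0
eef_pos: [0.5178, 0.3091, 0.1188]
ee_rot: [-3.141, -0.0, 2.974]
force: [0.2, 0.5, 0.9]
```

Near the top. I'll keep easing until contact is lost, then leave upwards.

```bash
python3 -m crank '[[[0,0,-0.06,0],[0,0,-0.12,0],[0,0,-0.18,0],[0,0,-0.24,0],[0,0,-0.3,0],[0,0,-0.4,0],[0,0,-0.8,0],[0,0,-1.5,0],[0,0,-3,0],[0,0,-4.5,0],[0,0,-4.5,0],[0,0,-4.5,0]]]' | grep -E 'pos|force: \[|t:'
python3 - <<'E'
from h import *
out=[]
for n,b in(("scene",(130,310,310,490)),("top",(150,370,130,350))):
    im,d=arm.grab_frame(n);out.append(cv2.resize(im[b[0]:b[1],b[2]:b[3]],(400,400)))
cv2.imwrite("pics/end.png",np.hstack(out)[...,::-1])
E
```

```text
t: 12.5
eef_pos: [0.5178, 0.3092, 0.232]
ee_rot: [3.141, 0.0, 2.974]
force: [-0.1, -1.8, -0.4]
```

View pics/end.png

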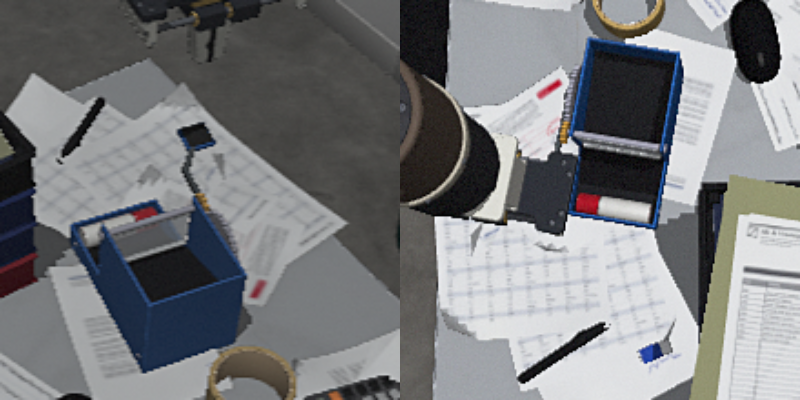

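The stick lies at the tray lip at (615,207), the lid is shut at (620,145), the lever is up at (196,135), and the finger is clear. The marker and eraser haven't moved.

```bash
python3 -c "
from station import arm
print(arm.job_done())"
```

```text
the job is handed in; nothing more can be done
None
```

I pressed the blue lever to its stop with about 12 N. The glue stick rolled out to the tray lip, the lid came back down slowly (pad rising at no more than about 20 mm/s) and is shut, the arm is clear, and I handed the job in at about 12.6 s.

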